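# Wedge the spring hold-down open and draw out the grooved strip

### The job

The grooved strip on the saw carriage is locked by the spring hold-down, whose tooth sits in a groove and snaps back as soon as the lever is let go. Slide the wooden wedge, thin end first, along the bed under the lever's rubber foot until the lever comes up on its stop, without forcing it further, and let the wedge alone hold it. Then draw the strip out past the lever by the end that sticks out and leave it flat on the bed, wholly clear of the lever, with the hold-down still wedged open and nothing else disturbed.

Things in the scene. Friction and masses are not known exactly. Their poses are not given: they have to be found in the camera images.
- carriage: Aluminium saw carriage, a fixed flat bed 30 mm high, reaching x -145 to +140 and y -225 to +305 mm from its origin, on the table under the lever's middle line. x points to the hinge side (away from the robot), y along the strip, to the side where it is drawn out. The bed's front part (x below -60) is clear for the wedge on both sides of the foot.
- channel_end (a point): On the bed, mid-channel, where the strip's channel ends (carriage x -25, y -20 mm). Channel 43 mm wide, from y -205 to -20 of the carriage: fence 14 mm high on the +x side, guide 9 mm high and 12 mm wide on the -x side. Beyond it, towards +y, the bed is open on both sides of the strip.
- holddown: Steel spring lever, 26 mm wide, 12 mm thick. Origin on its hinge pin, at carriage x 75, y 0, 64 mm above the table; it runs level along the carriage's -x to its free end 188 mm from the pin. Turning about +y lifts it, 0.125 rad to the stop. 100 mm from the pin a rubber shoe 44 mm square presses on the strip, with the tooth under it. A screw head stands up to 27 mm over its middle at the foot.
- bed_under_foot (a point): On the bed straight under the foot (carriage x -105, y 0). The foot, a black rubber dome of 20 mm diameter on a set screw, hangs 5 to 20 mm above this point: set differently each time, not reported. It bears down with 4 N shut, 6 N at the stop; pushing the wedge takes 5 to 13 N, rising steeply at the stop, where 16 to 22 N is plenty (over 30 N between wedge and foot is forcing it).
- tooth (a point): Middle of the underside of the tooth (6.5 mm thick in y, 7 mm tall) under the lever: 41 mm above the table when shut, 53.5 mm at the stop. The strip's top is at 48 mm.
- wedge: Loose hardwood wedge, 190 mm long, 32 mm wide, 50 mm high at the thick end and 4 mm at the thin end, one plain slope; 110 g. Origin at the middle of its underside; x points to the thin end (95 mm away), z up. It holds by friction wherever it is left under the foot.
- strip: Loose hardwood strip 40 (x) by 240 (y) by 18 mm, 120 g, lying in the channel with its y along the carriage's y. Grooves across its top, 10 mm wide, 8 mm deep, at y = 20, 50 and 80 mm from its origin, the middle of its underside; the tooth is in the one at 20. Its +y end (120 mm from the origin) sticks out 100 mm past the lever. Do not drag it (over 30 N) while the tooth is in.
- offcut: Bystander: plain pine block 140 by 45 by 27 mm on the table, origin at the middle of its underside; the wedge and it lie in either of two places in front of the carriage.
- square: Bystander: try square lying on the carriage bed behind the strip's way out, 115 by 75 mm, 16 mm high.
- pencil: Bystander: flat carpenter's pencil, 110 mm, lying near the bed's front edge at the way-out end.
- tape_measure: Bystander: tape measure 72 by 68 by 36 mm on the table to the right of the carriage.
- glue: Bystander: glue bottle, 60 mm diameter, 170 mm high, standing on the table at the right.
- masking_tape: Bystander: roll of paper tape, 100 mm diameter, 25 mm high, flat on the table at the right.
- spare_strip: Bystander: finished strip with seven grooves, 40 by 240 by 18 mm, on the table at the left.
Things that resemble listed ones, but are neither listed nor needed, are in the scene too. Leave any red look-alike of the wedge alone.

How it is judged:
On the way:
1. the wedge, untouched by the robot, holds the tooth at least 3.5 mm above the strip, lever up on its stop, while the strip is still in place (z of tooth in the frame of carriage above 0.0515 m and contact force between wedge and holddown above 1 N and contact force between each of the fingers, the arm and holddown below 0.2 N and contact force between the fingers and wedge below 0.2 N and distance of strip from where it was at the start of the episode below 0.012 m), for 0.3 s.
At the end, for the whole second after the job is handed in: The wedge lies flat and alone holds the lever up, the tooth's underside at least 21.5 mm above the bed (within 2 mm of its height at the stop); the strip lies flat and still on the bed, its middle at least 138 mm past the lever's middle line on the way-out side: all of it clear (z of tooth in the frame of carriage above 0.0515 m and contact force between wedge and holddown above 1 N and angle between wedge's own z axis and vertical below 0.1 rad and y of strip in the frame of carriage above 0.138 m and z of strip in the frame of carriage between 0.026 and 0.034 m and angle between strip's own z axis and vertical below 0.06 rad and linear speed of each of strip, wedge below 0.01 m/s); the robot touches nothing.
It fails at once if the strip is dragged hard against the tooth (more than 30 N between strip and hold-down) (contact force between strip and holddown above 30 N).
It fails at once if the wedge is forced against the lever's stop (more than 30 N between wedge and hold-down) (contact force between wedge and holddown above 30 N).
It fails at once if a bystander is moved more than 25 mm (distance of any of offcut, square, pencil, tape_measure, glue, masking_tape, spare_strip from where it was at the start of the episode above 0.025 m).
It also fails if it takes over 67 s, if anything falls off the work surface, if the arm or the gripper's body presses on something with over 40 N, if the wrist force passes 120 N, or if a joint passes its speed limit or range.

### The arm

A 7-joint arm with a two-finger parallel gripper is mounted at the origin on the work surface. World frame = base frame: x ahead of the robot, y to its left, z up, the work surface at z = 0. Lengths are in m, angles in rad, forces in N, time in s.
With the tool pointing down it reaches from about 0.4 to 0.875 m from the base axis. Payload 19.3 kg.
Tool frame: the origin (TCP) lies at the very end of the fingers, on their centre line; the grasp point (between the pads) lies 19 mm behind it; y points along the fingers, z is the direction in which the jaws open and shut, and the axes are right-handed (so a half turn about y gives the same grasp; the last joint's range is limited). The gripper opens to 85 mm and grips with 20 to 120 N. Pads are 22 mm wide; open, the fingers measure 114 mm over their backs; the gripper's body (76 mm by 85 mm) begins 54 mm behind the grasp point. The pads swing forward as they close: fully open they stand 13 mm farther back than shut.
Start: joints at [1.157, 0.521, -0.036, 1.599, 0.021, 1.021, -0.113], TCP at [0.211, -0.588, 0.231] pointing down, gripper open.
Joint ranges: [-2.91, 2.91], [-0.3, 2.13], [-1.5, 1.42], [0.17, 2.43], [-1.26, 4.41], [0.16, 1.93], [-2.52, 2.52]. Speed limits (rad/s): [1.89, 1.89, 2.39, 2.39, 3.01, 3.01, 3.01].

### API

Orientations are given as a rotation vector (axis times angle).
In Python, from workcell import telemetry, viewer, manip gives the robot as it stands.
- The arm moves only by the tool step_arm, never from a script. Its arguments are lists of equal length, an entry for each row: "gripper": the finger opening in mm, from 0 to 85.4; "travel": the shift along the tool's x, y, z in units of 60 mm (1.0 is 60 mm), a list of three; "rotation": the turn, a rotation vector about the tool's x, y, z in units of 6 degrees (1.0 is 6 degrees), a list of three. In form: {"gripper": [gripper, ...], "travel": [[dx, dy, dz], ...], "rotation": [[ax, ay, az], ...]}. A call has 1 to 5 rows; each row is the pose to reach, as a shift and turn from the pose measured when the call began, along the tool's axes at that moment; what a row does not reach only later rows make up. A row lasts 1/8 s, in which the tool goes at most 62.5 mm and 10.7 degrees, less where a joint would pass 70% of its speed; a pose out of reach is approached as far as the arm can. A call with a gripper value outside its range is refused whole. The fingers move at their own pace and stop on an object; "force" is the grip in N (left out, the last holds). Time passes only in rows, so rows that repeat a pose let the fingers close. It gives the time, the measured TCP pose, the force and the opening at its end, in the units of the state.
- telemetry.state(): the state, without advancing time (a new reading comes with each control period).
- viewer.snapshot(name): name is "scene" or "top" or "wrist"; returns the picture (480x640x3 uint8, red, green, blue); there is no depth.
- viewer.calibration(name): a dict with "fx", "fy", "cx", "cy" (pixels), "camera_from_world" (4x4, takes a point from world to camera coordinates); the wrist camera has in their place "tool_from_camera" (4x4, takes a point from camera to tool coordinates, whose origin is the TCP and whose axes are the tool frame's). Camera axes: x right, y down, z forward; pixel columns grow to the right and rows downward; lengths in m; the calibration is good to about 2 mm. The wrist camera is an equidistant fisheye: a pixel r from the principal point sees the ray r / f radians off the axis. A picture is of the moment at which its call begins: read the wrist's pose just before it. calibration takes no time and is no camera call.
- manip.sign_off(): hands the job in, once; it reports no verdict.
Trained networks look in the newest picture that a camera, given by its name, has taken for a name from the list of things; names that differ only in an ending like _2 or _b are one class to them, and where a whole thing is asked for, a point or a joint stands for the part that bears it (a point fixed in the world has none). Each returns a list of dicts, best first, with "confidence" (0 to 1); they miss things now and then, are a little off and sometimes report something else, mostly with a low value. They report only what shows in the picture. A call takes as long as a camera call. They do not tell look-alikes from the thing itself.
- viewer.masks_of(camera, name): "mask" (480x640 bool, what is visible of it) and "xy" ([column, row] in pixels, amid what is visible of it).
The state is a dict: "time": time; "q": joint angles; "qvel": joint speeds; "effort": joint torques, N m; "tool_pos": TCP position; "tcp_rot": TCP orientation; "ft_force": force on the tool from outside, world axes, zero at the start; "moment": the same for the moment, N m; "grip_width": finger opening in m.
Only numpy, scipy, OpenCV 4.12 (cv2) and the standard library are available. Lean on these libraries where they do the work, as an engineer would, in place of code of your own. Each camera call takes 0.05 s, during which the arm holds its last target. There are 200 camera calls.

## Working session

There is one attempt and no reset: what is moved stays moved. The work goes in short steps, Python scripts to look and compute and a tool call to move; the robot and the scene stay as the last step left them, time stands still between calls to the robot, and variables do not carry over. Pictures are saved under pics/ and viewed, on a budget of 10 in all, crops included, one or two more only if the job needs it, and the job is handed in when it is done.

Besides the shell and the picture viewer there is one more tool, called as a command line: name --argument value ..., lists and objects as JSON in quotes. step_arm: Moves the arm, as the interface text tells. Its arguments: {"type":"object","properties":{"gripper":{"type":"array"},"travel":{"type":"array"},"rotation":{"type":"array"},"force":{"type":"number"}},"required":["gripper","travel","rotation"]}

```bash
ls; mkdir -p pics; cat > h.py <<'E'
import numpy as np, cv2
from scipy.spatial.transform import Rotation as R
from workcell import telemetry, viewer, manip
def ray(cal,uv,z):
    T=np.linalg.inv(np.array(cal["camera_from_world"]));d=T[:3,:3]@np.array([(uv[0]-cal["cx"])/cal["fx"],(uv[1]-cal["cy"])/cal["fy"],1])
    o=T[:3,3];return o+d*(z-o[2])/d[2]
def proj(cal,p):
    c=np.array(cal["camera_from_world"])@np.r_[p,1];return np.array([cal["fx"]*c[0]/c[2]+cal["cx"],cal["fy"]*c[1]/c[2]+cal["cy"]])
def save(n,im): cv2.imwrite("pics/"+n+".png",im[:,:,::-1])
E
python3 - <<'E'
from h import *
np.set_printoptions(precision=4,suppress=True)
s=telemetry.state();print(s)
print(R.from_rotvec(s['tcp_rot']).as_matrix())
zs=dict(wedge=0.02,offcut=.027,strip=.048,holddown=.064,carriage=.03,square=.046,pencil=.035,tape_measure=.036,glue=.1,masking_tape=.025,spare_strip=.018)
ims={}
for c in("top","scene"):
    im=viewer.snapshot(c);save(c+"0",im);cal=viewer.calibration(c)
    print(c,np.linalg.inv(np.array(cal["camera_from_world"])),cal["fx"],cal["cx"],cal["cy"])
    for n,z in zs.items():
        if c=="scene" and n not in("wedge","holddown","strip"):continue
        for d in viewer.masks_of(c,n):
            if d["confidence"]<.3: continue
            m=d["mask"].astype(np.uint8);r=cv2.minAreaRect(cv2.findNonZero(m))
            b=[ray(cal,p,z)[:2].round(3).tolist() for p in cv2.boxPoints(r)]
            print(n,round(d["confidence"],2),np.round(d["xy"]),m.sum(),ray(cal,r[0],z)[:2].round(3),b if n in("wedge","strip","holddown","carriage") else "")
E
```

```text
pics
{'time': 0.0, 'q': array([ 1.1568,  0.522 , -0.0363,  1.6   ,  0.0212,  1.0211, -0.1128]), 'qvel': array([-0.0011, -0.0004, -0.0003,  0.0003,  0.0012,  0.0006,  0.0007]), 'effort': array([ -0.0016, -92.7111,   1.9793, -36.994 ,   0.0179,   0.0082,
         0.    ]), 'tool_pos': array([ 0.2105, -0.5881,  0.2307]), 'tcp_rot': array([-0.3535,  2.036 , -2.0337]), 'ft_force': array([0.2898, 0.1626, 0.4022]), 'moment': array([ 0.038 ,  0.0063, -0.0266]), 'grip_width': 0.08553977234647117}
[[-0.9415 -0.0005  0.337 ]
 [-0.337   0.001  -0.9415]
 [ 0.0001 -1.     -0.0011]]
top [[ 0.0096 -0.9903  0.1386  0.3823]
 [-0.9997 -0.0065  0.0227 -0.0413]
 [-0.0215 -0.1388 -0.9901  1.094 ]
 [ 0.      0.      0.      1.    ]] 489.20046600729137 323.65843771628533 249.24592354435765
wedge 0.71 [438. 318.] 1454 [ 0.38  -0.262] [[0.29, -0.224], [0.478, -0.259], [0.471, -0.3], [0.284, -0.264]]
wedge 0.66 [307. 336.] 1293 [0.345 0.025] [[0.377, 0.116], [0.407, 0.099], [0.312, -0.064], [0.284, -0.047]]
strip 0.93 [360. 217.] 1598 [ 0.601 -0.07 ] [[0.584, 0.049], [0.627, 0.048], [0.618, -0.19], [0.576, -0.
[... 669 characters left out ...]
6856  0.4974 -0.5396]
 [-0.0031 -0.5888 -0.8083  0.9498]
 [ 0.      0.      0.      1.    ]] 450.76301334639277 318.09924584367695 237.03882202658374
wedge 0.95 [262. 216.] 1158 [0.351 0.019] [[0.271, -0.036], [0.378, 0.124], [0.432, 0.075], [0.326, -0.078]]
wedge 0.86 [212. 306.] 1178 [ 0.393 -0.267] [[0.299, -0.276], [0.297, -0.23], [0.484, -0.258], [0.482, -0.3]]
strip 0.9 [325. 292.] 1475 [ 0.608 -0.082] [[0.58, -0.197], [0.591, 0.057], [0.64, 0.045], [0.624, -0.204]]
strip 0.7 [211. 306.] 1236 [ 0.408 -0.274] [[0.314, -0.282], [0.313, -0.235], [0.497, -0.266], [0.494, -0.309]]
holddown 0.7 [324. 292.] 1492 [ 0.613 -0.09 ] [[0.585, -0.204], [0.595, 0.046], [0.644, 0.035], [0.629, -0.21]]
```

```bash
python3 -c "
import cv2
a=cv2.imread('pics/top0.png')[60:420,60:620];cv2.imwrite('pics/a.png',cv2.resize(a,(800,514)))
b=cv2.imread('pics/scene0.png')[120:420,130:530];cv2.imwrite('pics/b.png',cv2.resize(b,(800,600),interpolation=cv2.INTER_CUBIC))"
```

```text
(no output)
```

View pics/a.png

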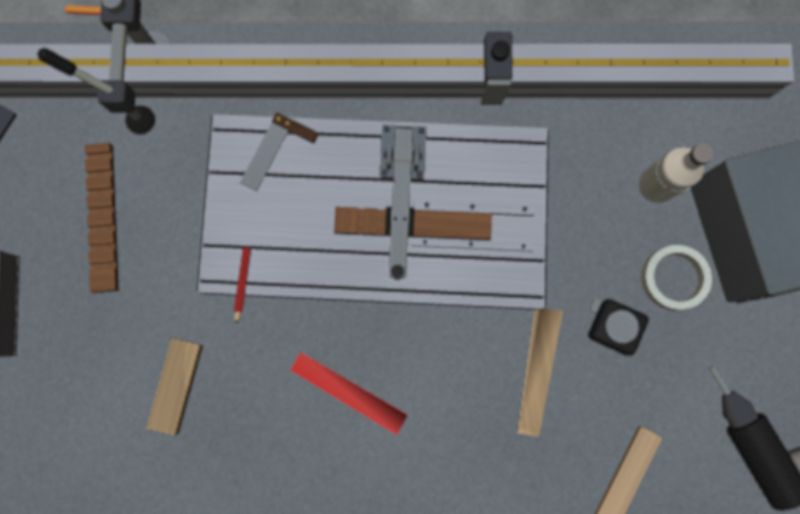

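View pics/b.png

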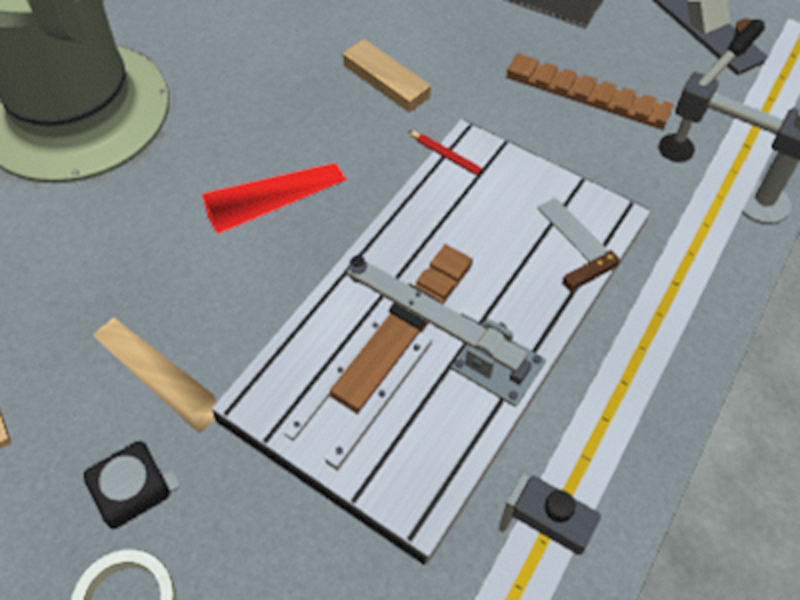

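The top and scene views show the wooden wedge to the right at crop (540,370) in the top view. The red one at (350,390) is the look-alike. The offcut is at the left (175,385), and the lever foot is at (397,270). Next I'll fit the wedge, carriage and strip silhouettes, including which end of the wedge is thin.

```bash
cat >> h.py <<'E'
from scipy.optimize import minimize
WED=np.array([[x,y,z] for x,t in((-.095,.05),(.095,.004)) for y in(-.016,.016) for z in(0,t)])
def box(x0,x1,y0,y1,z0,z1): return np.array([[x,y,z] for x in(x0,x1) for y in(y0,y1) for z in(z0,z1)])
def sil(cal,V,p,z0=0,S=4):
    c,s=np.cos(p[2]),np.sin(p[2]);P=V@np.array([[c,s,0],[-s,c,0],[0,0,1]])+[p[0],p[1],z0]
    uv=np.array([proj(cal,q) for q in P]);m=np.zeros((480*S,640*S),np.uint8)
    cv2.fillConvexPoly(m,cv2.convexHull(((uv+.5)*S*16-8).astype(np.int32)),1,shift=4);return m
def fit(V,data,p0,z0=0,S=4):
    big=[(c,cv2.resize(m.astype(np.uint8),None,fx=S,fy=S,interpolation=cv2.INTER_NEAREST)) for c,m in data]
    def f(p):
        r=0
        for c,m in big:
            a=sil(c,V,p,z0,S);r-=(a&m).sum()/max(1,(a|m).sum())
        return r/len(big)
    b=minimize(f,p0,method="Nelder-Mead",options=dict(initial_simplex=np.array(p0)+np.array([[0,0,0],[.008,0,0],[0,.008,0],[0,0,.06]]),maxiter=90,xatol=2e-4,fatol=1e-4))
    return b.x.round(4),round(-b.fun,3)
E
python3 - <<'E'
from h import *
D={n:[] for n in("wedge","carriage","strip")}
cal={}
for c in("top","scene"):
    viewer.snapshot(c);cal[c]=viewer.calibration(c)
    for n in D:
        L=viewer.masks_of(c,n)
        if n=="wedge":
            L=[d for d in L if abs(d["xy"][0]-(438 if c=="top" else 212))<25 and abs(d["xy"][1]-(318 if c=="top" else 306))<25]
        if L: D[n].append((cal[c],L[0]["mask"]));print(c,n,L[0]["confidence"],L[0]["mask"].sum())
for y in(-.18,np.pi-.18):
    print("wedge",fit(WED,D["wedge"],[.38,-.262,y]), [fit(WED,[d],[.38,-.262,y]) for d in D["wedge"]])
C=box(-.145,.140,-.225,.305,0,.03)
print("carriage",fit(C,D["carriage"],[.63,-.05,-.03],S=2),[fit(C,[d],[.63,-.05,-.03],S=2) for d in D["carriage"]])
print("strip",fit(box(-.02,.02,-.12,.12,0,.018),D["strip"],[.6,-.07,-.03],.03))
E
```

```text
top carriage 0.73 27548
top strip 0.6 1697
scene carriage 0.83 21648
scene strip 0.66 1429Traceback (most recent call last):
  File "<stdin>", line 12, in <module>
  File "h.py", line 24, in fit
    b=minimize(f,p0,method="Nelder-Mead",options=dict(initial_simplex=np.array(p0)+np.array([[0,0,0],[.008,0,0],[0,.008,0],[0,0,.06]]),maxiter=90,xatol=2e-4,fatol=1e-4))
    res = _minimize_neldermead(fun, x0, args, callback, bounds=bounds,
                               **options)
    fsim[k] = func(sim[k])
              ~~~~^^^^^^^^
    fx = function(np.copy(x), *(wrapper_args + args))
  File "h.py", line 23, in f
    return r/len(big)
           ~^~~~~~~~~
ZeroDivisionError: division by zero
```

```bash
python3 - <<'E'
from h import *
D={n:[] for n in("wedge","carriage","strip")}
cal={}
for c in("top","scene"):
    cal[c]=viewer.calibration(c)
    u=np.array([438,318] if c=="top" else [212,306])
    for k in range(4):
        viewer.snapshot(c)
        L=[d for d in viewer.masks_of(c,"wedge") if np.hypot(*(np.array(d["xy"])-u))<25]
        if L: D["wedge"].append((cal[c],L[0]["mask"]));print(c,L[0]["confidence"],L[0]["mask"].sum());break
    for n in("carriage","strip"):
        L=viewer.masks_of(c,n)
        if L: D[n].append((cal[c],L[0]["mask"]))
for y in(-.18,np.pi-.18):
    print("wedge",fit(WED,D["wedge"],[.38,-.262,y]), [fit(WED,[d],[.38,-.262,y]) for d in D["wedge"]])
C=box(-.145,.140,-.225,.305,0,.03)
print("carriage",fit(C,D["carriage"],[.63,-.05,-.03],S=2),[fit(C,[d],[.63,-.05,-.03],S=2) for d in D["carriage"]])
print("strip",fit(box(-.02,.02,-.12,.12,0,.018),D["strip"],[.6,-.07,-.03],.03),[d[1].sum() for d in D["strip"]])
c=cal["top"];im=cv2.imread("pics/top0.png");a=cv2.resize(im[260:390,400:480],None,fx=4.6,fy=4.6,interpolation=cv2.INTER_CUBIC)
im=cv2.imread("pics/scene0.png");b=cv2.resize(im[265:345,165:250],None,fx=4.7,fy=598/80,interpolation=cv2.INTER_CUBIC)
cv2.imwrite("pics/c.png",np.hstack([cv2.resize(a,(368,598)),cv2.resize(b,(400,598))]))
E
```

```text
top 0.89 1565
scene 0.57 1143
wedge (array([ 0.3826, -0.2639, -0.1683]), np.float64(0.797)) [(array([ 0.3824, -0.2636, -0.2167]), np.float64(0.872)), (array([ 0.3872, -0.2649, -0.1504]), np.float64(0.745))]
wedge (array([ 0.3789, -0.2636,  2.9812]), np.float64(0.936)) [(array([ 0.3779, -0.2631,  2.983 ]), np.float64(0.963)), (array([ 0.3799, -0.2642,  2.9801]), np.float64(0.926))]
carriage (array([ 0.6301, -0.0538, -0.0437]), np.float64(0.889)) [(array([ 0.6285, -0.0522, -0.0399]), np.float64(0.893)), (array([ 0.6323, -0.055 , -0.041 ]), np.float64(0.902))]
strip (array([ 0.6037, -0.071 , -0.0463]), np.float64(0.739)) [np.int64(1699), np.int64(1394)]
```

View pics/c.png

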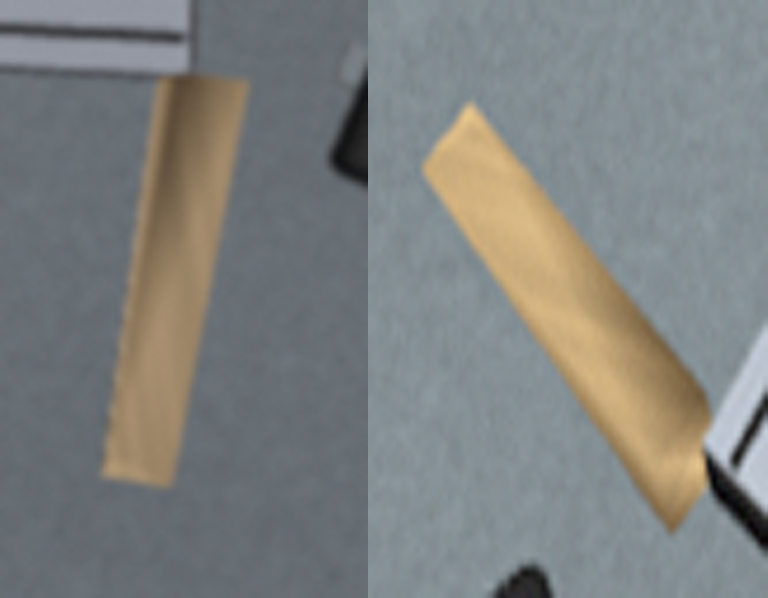

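The wedge fits at (0.379, -0.264) with its thin end toward the robot, and the carriage fits at (0.630, -0.054) with yaw -0.043. The fitted strip agrees with that. Now a motion helper, then the first move.

```bash
cat >> h.py <<'E'
TH=-.043; CO=np.array([.630,-.0538])
def c2w(a,b,z=0): c,s=np.cos(TH),np.sin(TH);return np.array([CO[0]+a*c-b*s,CO[1]+a*s+b*c,z])
def w2c(p): c,s=np.cos(TH),np.sin(TH);d=np.array(p[:2])-CO;return np.array([c*d[0]+s*d[1],-s*d[0]+c*d[1],p[2]])
def rot(jaw,tilt=0):  # jaw azimuth; tool y down, tilted by tilt towards azimuth jaw+90deg
    z=np.array([np.cos(jaw),np.sin(jaw),0]);f=np.array([-np.sin(jaw),np.cos(jaw),0])
    y=np.array([0,0,-1])*np.cos(tilt)+f*np.sin(tilt);return np.column_stack([np.cross(y,z),y,z])
def go(pos,Rm):
    s=telemetry.state();A=R.from_rotvec(s["tcp_rot"]).as_matrix()
    print("travel",(A.T@(np.array(pos)-s["tool_pos"])/.06).round(3).tolist(),"rot",(np.degrees(R.from_matrix(A.T@Rm).as_rotvec())/6).round(2).tolist())
def st():
    s=telemetry.state();A=R.from_rotvec(s["tcp_rot"]).as_matrix()
    print(round(s["time"],2),"tcp",s["tool_pos"].round(4),"car",w2c(s["tool_pos"]).round(4),"jaw",round(np.arctan2(A[1,2],A[0,2]),3),"f",s["ft_force"].round(1),"w",round(s["grip_width"],4),"q",s["q"].round(2))
E
python3 - <<'E'
from h import *
st();th=2.981;p=np.array([.379,-.2636])-.04*np.array([np.cos(th),np.sin(th)])
print(p);go([*p,.15],rot(th-np.pi/2))
im=cv2.imread("pics/top0.png");c=viewer.calibration("top")
print("foot screw px",proj(c,c2w(-.105,0,.085)),proj(c,c2w(-.105,0,.091)))
E
```

```text
1.6 tcp [ 0.2106 -0.5884  0.2313] car [-0.396  -0.5522  0.2313] jaw -1.227 f [0.2 0.5 0.4] w 0.0854 q [ 1.16  0.52 -0.04  1.6   0.02  1.02 -0.11]
[ 0.41848531 -0.26999613]
travel [-5.05, 1.355, -3.83] rot [0.0, -25.18, 0.0]
foot screw px [338.59192355 248.59492059] [338.61713431 248.18887598]
```

step_arm --gripper '[60,60,60,60,60]' --travel '[[-1,0.5,-0.8],[-2,0.9,-1.6],[-3,1.35,-2.4],[-4,1.35,-3.1],[-5.05,1.35,-3.83]]' --rotation '[[0,-25.18,0],[0,-25.18,0],[0,-25.18,0],[0,-25.18,0],[0,-25.18,0]]' --force 60

```text
time: 2.22
tool_pos: [0.3739, -0.3336, 0.1554]
tcp_rot: [-1.061, 1.415, -1.415]
ft_force: [1.5, -0.6, -0.0]
grip_width: 0.0597
```

```bash
python3 - <<'E'
from h import *
st();go([.4185,-.270,.15],rot(2.981-np.pi/2))
E
```

```text
2.23 tcp [ 0.3739 -0.3336  0.1554] car [-0.2438 -0.2906  0.1554] jaw -0.284 f [ 1.5 -0.6 -0. ] w 0.0597 q [ 0.86  0.45 -0.32  1.98  0.2   0.74  0.13]
travel [-1.226, 0.09, 0.416] rot [-0.0, -16.18, 0.0]
```

step_arm --gripper '[60,60,60,60,60]' --travel '[[-1,0.09,0.3],[-1.226,0.09,0.416],[-1.226,0.09,0.416],[-1.226,0.09,0.416],[-1.226,0.09,0.416]]' --rotation '[[0,-16.18,0],[0,-16.18,0],[0,-16.18,0],[0,-16.18,0],[0,-16.18,0]]'

```text
time: 2.85
tool_pos: [0.4186, -0.27, 0.1501]
tcp_rot: [-1.45, 0.715, -0.715]
ft_force: [-0.4, -0.1, 0.3]
grip_width: 0.0596
```

```bash
python3 - <<'E'
from h import *
st();go([.4185,-.270,.15],rot(2.981-np.pi/2))
E
```

```text
2.85 tcp [ 0.4186 -0.27    0.1501] car [-0.2019 -0.2251  0.1501] jaw 0.654 f [-0.4 -0.1  0.3] w 0.0596 q [ 0.88  0.49 -0.56  1.98  0.36  0.77  0.76]
travel [-0.001, 0.001, -0.001] rot [0.0, -7.22, 0.0]
```

step_arm --gripper '[60,60,60,60,60]' --travel '[[0,0.3,0],[0,0.7,0],[0,1.2,0],[0,1.2,0],[0,1.2,0]]' --rotation '[[0,-7.22,0],[0,-7.22,0],[0,-7.22,0],[0,-7.22,0],[0,-7.22,0]]'

```text
time: 3.48
tool_pos: [0.4185, -0.2701, 0.0778]
tcp_rot: [-1.567, 0.127, -0.127]
ft_force: [0.0, -0.1, 0.1]
grip_width: 0.06
```

```bash
python3 - <<'E'
from h import *
st();go([.4185,-.270,.006],rot(2.981-np.pi/2))
save("w1",viewer.snapshot("wrist"))
E
```

```text
3.48 tcp [ 0.4185 -0.2701  0.0778] car [-0.202  -0.2252  0.0778] jaw 1.41 f [ 0.  -0.1  0.1] w 0.06 q [ 0.95  0.64 -0.67  2.02  0.62  0.69  1.29]
travel [-0.001, 1.197, 0.001] rot [-0.0, -0.01, 0.0]
```

View pics/w1.png

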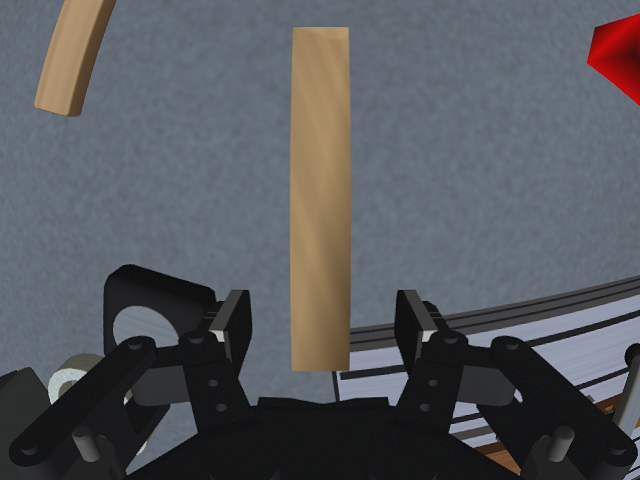

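The wrist picture shows the wedge centred between the fingers: wedge at column 321, fingers at 240 and 400. Descending to grip.

step_arm --gripper '[60,60,32,28,28]' --travel '[[0,0.6,0],[0,1.18,0],[0,1.2,0],[0,1.2,0],[0,1.2,0]]' --rotation '[[0,0,0],[0,0,0],[0,0,0],[0,0,0],[0,0,0]]' --force 60

```text
time: 4.15
tool_pos: [0.4193, -0.2707, 0.0074]
tcp_rot: [-1.568, 0.128, -0.131]
ft_force: [0.6, -0.6, -1.1]
grip_width: 0.0309
```

step_arm --gripper '[25,25,25]' --travel '[[0,0,0],[0,0,0],[0,0,0]]' --rotation '[[0,0,0],[0,0,0],[0,0,0]]'

```text
time: 4.53
tool_pos: [0.4194, -0.2708, 0.0076]
tcp_rot: [-1.568, 0.128, -0.131]
ft_force: [0.2, -0.3, -0.8]
grip_width: 0.0313
```

```bash
python3 - <<'E'
from h import *
st()
E
```

```text
4.53 tcp [ 0.4194 -0.2708  0.0076] car [-0.2011 -0.2258  0.0076] jaw 1.406 f [ 0.2 -0.3 -0.8] w 0.0313 q [ 0.87  0.75 -0.55  2.05  0.76  0.55  1.17]
```

step_arm --gripper '[25,25,25,25,25]' --travel '[[0,-0.8,0],[0,-1.8,0],[0,-2,0],[0,-2,0],[0,-2,0]]' --rotation '[[0,0,0],[0,0.5,0],[0,2,0],[0,4,0],[0,6,0]]'

```text
time: 5.15
tool_pos: [0.4191, -0.2708, 0.1279]
tcp_rot: [-1.489, 0.589, -0.594]
ft_force: [-0.7, -0.1, -0.6]
grip_width: 0.0313
```

```bash
python3 - <<'E'
from h import *
st();go(c2w(-.105,-.165,.1),rot(TH))
E
```

```text
5.15 tcp [ 0.4191 -0.2708  0.1279] car [-0.2014 -0.2258  0.1279] jaw 0.815 f [-0.7 -0.1 -0.6] w 0.0313 q [ 0.9   0.53 -0.59  2.    0.43  0.73  0.86]
travel [0.551, 0.467, 1.818] rot [-0.02, 8.19, 0.02]
```

step_arm --gripper '[25,25,25,25,25]' --travel '[[0.1,0,0.5],[0.3,0,1.2],[0.55,0,1.818],[0.55,0.2,1.818],[0.55,0.45,1.818]]' --rotation '[[0,1.7,0],[0,3.4,0],[0,5.1,0],[0,6.8,0],[0,8.19,0]]'

```text
time: 5.78
tool_pos: [0.5184, -0.2136, 0.1007]
tcp_rot: [-1.185, 1.241, -1.247]
ft_force: [0.7, -0.2, -0.9]
grip_width: 0.0309
```

```bash
python3 - <<'E'
from h import *
st();go(c2w(-.105,-.165,.043),rot(TH))
E
```

```text
5.78 tcp [ 0.5184 -0.2136  0.1007] car [-0.1046 -0.1645  0.1007] jaw -0.047 f [ 0.7 -0.2 -0.9] w 0.0309 q [ 0.53  0.61 -0.34  1.87  0.3   0.71 -0.03]
travel [0.007, 0.962, -0.009] rot [-0.03, -0.04, 0.01]
```

step_arm --gripper '[25,25,25,25,25]' --travel '[[0,0.5,0],[0,0.9,0],[0,1.0,0],[0,1.03,0],[0,1.03,0]]' --rotation '[[0,0,0],[0,0,0],[0,0,0],[0,0,0],[0,0,0]]'

```text
time: 6.4
tool_pos: [0.5189, -0.2139, 0.0397]
tcp_rot: [-1.185, 1.24, -1.247]
ft_force: [-0.3, -0.3, 0.0]
grip_width: 0.0314
```

step_arm --gripper '[40,45,45]' --travel '[[0,0,0],[0,0,0],[0,0,0]]' --rotation '[[0,0,0],[0,0,0],[0,0,0]]'

```text
time: 6.78
tool_pos: [0.519, -0.214, 0.0399]
tcp_rot: [-1.185, 1.24, -1.248]
ft_force: [-0.4, 0.9, -0.1]
grip_width: 0.045
```

```bash
python3 - <<'E'
from h import *
st();save("w2",viewer.snapshot("wrist"))
go(c2w(-.105,-.199,.050),rot(TH,np.radians(42)))
go(c2w(-.105,-.192,.041),rot(TH,np.radians(42)))
E
```

```text
6.78 tcp [ 0.519  -0.214   0.0399] car [-0.104  -0.1648  0.0399] jaw -0.047 f [-0.4  0.9 -0.1] w 0.045 q [ 0.5   0.71 -0.3   1.89  0.35  0.59 -0.07]
travel [0.571, -0.168, -0.014] rot [-0.05, -0.03, 7.02]
travel [0.454, -0.018, -0.015] rot [-0.05, -0.03, 7.02]
```

View pics/w2.png

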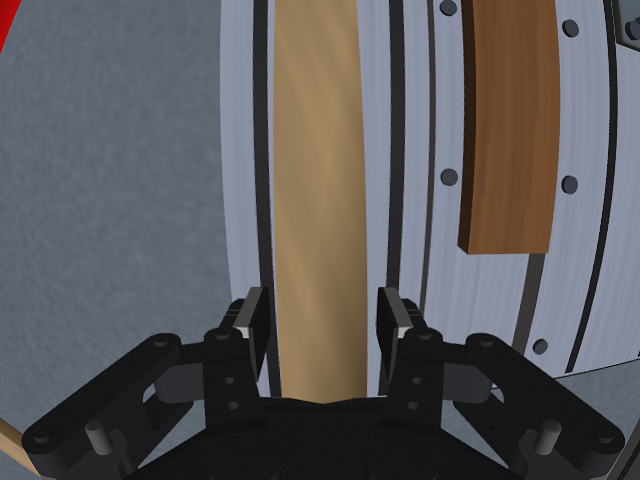

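step_arm --gripper '[46,46,46,46,46]' --travel '[[0.1,-0.3,0],[0.3,-0.3,0],[0.45,-0.2,-0.01],[0.454,-0.1,-0.015],[0.454,-0.018,-0.015]]' --rotation '[[0,0,1.5],[0,0,3],[0,0,4.7],[0,0,6.4],[0,0,7.02]]'

```text
time: 7.45
tool_pos: [0.5156, -0.2435, 0.0393]
tcp_rot: [-0.612, 1.489, -0.691]
ft_force: [0.1, 1.0, 0.1]
grip_width: 0.0459
```

```bash
python3 - <<'E'
from h import *
st()
go(c2w(-.105,-.192,.041),rot(TH,np.radians(42)))
E
```

```text
7.45 tcp [ 0.5156 -0.2435  0.0393] car [-0.1061 -0.1945  0.0393] jaw -0.052 f [0.1 1.  0.1] w 0.0459 q [ 1.07  1.07 -0.69  1.52 -0.04  1.08  0.54]
travel [-0.05, 0.007, 0.018] rot [-0.08, -0.05, -0.05]
```

step_arm --gripper '[46,30,25,25,25]' --travel '[[-0.05,0,0.02],[-0.05,0,0.02],[-0.05,0,0.02],[-0.05,0,0.02],[-0.05,0,0.02]]' --rotation '[[0,0,0],[0,0,0],[0,0,0],[0,0,0],[0,0,0]]' --force 40

```text
time: 8.07
tool_pos: [0.5172, -0.2411, 0.0418]
tcp_rot: [-0.613, 1.489, -0.692]
ft_force: [0.4, -0.0, 3.5]
grip_width: 0.0317
```

```bash
python3 - <<'E'
from h import *
st();p=w2c(telemetry.state()["tool_pos"])
A=R.from_rotvec(telemetry.state()["tcp_rot"]).as_matrix()
for d in(.01,.04,.06):go(c2w(-.105,p[1]+d,p[2]),A)
E
```

```text
8.07 tcp [ 0.5172 -0.2411  0.0418] car [-0.1046 -0.192   0.0418] jaw -0.052 f [ 0.4 -0.   3.5] w 0.0317 q [ 1.07  1.06 -0.7   1.53 -0.04  1.08  0.53]
travel [-0.123, 0.112, -0.007] rot [0.0, 0.0, 0.0]
travel [-0.493, 0.448, -0.012] rot [0.0, 0.0, 0.0]
travel [-0.74, 0.673, -0.015] rot [0.0, 0.0, 0.0]
```

step_arm --gripper '[25,25,25,25,25]' --travel '[[-0.148,0.135,-0.003],[-0.296,0.269,-0.006],[-0.444,0.404,-0.009],[-0.592,0.538,-0.012],[-0.74,0.673,-0.015]]' --rotation '[[0,0,0],[0,0,0],[0,0,0],[0,0,0],[0,0,0]]'

```text
time: 8.7
tool_pos: [0.5194, -0.1803, 0.0418]
tcp_rot: [-0.613, 1.489, -0.691]
ft_force: [-0.3, -8.4, 2.9]
grip_width: 0.0316
```

step_arm --gripper '[25,25,25,25,25]' --travel '[[-0.086,0.078,-0.001],[-0.173,0.157,-0.002],[-0.259,0.235,-0.003],[-0.345,0.314,-0.004],[-0.432,0.392,-0.005]]' --rotation '[[0,0,0],[0,0,0],[0,0,0],[0,0,0],[0,0,0]]'

```text
time: 9.32
tool_pos: [0.5214, -0.1464, 0.0418]
tcp_rot: [-0.613, 1.488, -0.695]
ft_force: [-0.1, -10.6, 4.3]
grip_width: 0.0312
```

```bash
python3 - <<'E'
from h import *
st();p=w2c(telemetry.state()["tool_pos"])
A=R.from_rotvec(telemetry.state()["tcp_rot"]).as_matrix()
for d in(.01,.02):go(c2w(-.105,p[1]+d,.0415),A)
save("t2",viewer.snapshot("top"));save("s2",viewer.snapshot("scene"));save("w3",viewer.snapshot("wrist"))
E
```

```text
9.32 tcp [ 0.5214 -0.1464  0.0418] car [-0.1045 -0.0972  0.0418] jaw -0.054 f [ -0.1 -10.6   4.3] w 0.0312 q [ 1.    1.02 -0.73  1.69 -0.08  0.9   0.46]
travel [-0.12, 0.115, -0.01] rot [0.0, 0.0, 0.0]
travel [-0.244, 0.227, -0.011] rot [0.0, 0.0, 0.0]
```

View pics/w3.png

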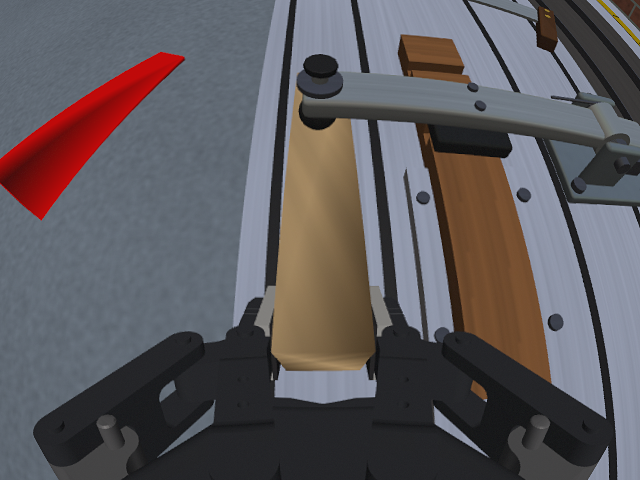

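The wrist picture shows the foot at (318,115) riding mid-wedge, and the push has been straight. Continuing in smaller steps.

step_arm --gripper '[25,25,25,25,25]' --travel '[[-0.06,0.056,-0.004],[-0.12,0.115,-0.007],[-0.18,0.17,-0.01],[-0.24,0.227,-0.011],[-0.29,0.275,-0.012]]' --rotation '[[0,0,0],[0,0,0],[0,0,0],[0,0,0],[0,0,0]]'

```text
time: 10.1
tool_pos: [0.5225, -0.1227, 0.0417]
tcp_rot: [-0.612, 1.488, -0.696]
ft_force: [-0.7, -16.7, 14.5]
grip_width: 0.0314
```

step_arm --gripper '[25,25]' --travel '[[-0.025,0.023,0],[-0.05,0.046,0]]' --rotation '[[0,0,0],[0,0,0]]'

```text
time: 10.35
tool_pos: [0.5229, -0.1201, 0.0418]
tcp_rot: [-0.612, 1.487, -0.698]
ft_force: [-1.9, -14.0, 8.1]
grip_width: 0.0314
```

step_arm --gripper '[25,25]' --travel '[[-0.025,0.023,0],[-0.05,0.046,0]]' --rotation '[[0,0,0],[0,0,0]]'

```text
time: 10.6
tool_pos: [0.5234, -0.1176, 0.0417]
tcp_rot: [-0.612, 1.487, -0.701]
ft_force: [-1.7, -13.4, 7.9]
grip_width: 0.0317
```

```bash
python3 - <<'E'
from h import *
st()
E
```

```text
10.6 tcp [ 0.5234 -0.1176  0.0417] car [-0.1037 -0.0683  0.0417] jaw -0.058 f [ -1.7 -13.4   7.9] w 0.0317 q [ 0.97  1.01 -0.74  1.74 -0.09  0.84  0.44]
```

step_arm --gripper '[25,25]' --travel '[[-0.025,0.023,-0.003],[-0.05,0.046,-0.006]]' --rotation '[[0,0,0],[0,0,0]]'

```text
time: 10.85
tool_pos: [0.5236, -0.1151, 0.0417]
tcp_rot: [-0.612, 1.487, -0.704]
ft_force: [-0.5, -12.9, 7.7]
grip_width: 0.0319
```

step_arm --gripper '[25,25]' --travel '[[-0.025,0.023,-0.003],[-0.05,0.046,-0.006]]' --rotation '[[0,0,0],[0,0,0]]'

```text
time: 11.1
tool_pos: [0.5239, -0.1125, 0.0417]
tcp_rot: [-0.611, 1.487, -0.707]
ft_force: [-1.0, -13.7, 7.3]
grip_width: 0.0317
```

step_arm --gripper '[25,25]' --travel '[[-0.02,0.018,-0.003],[-0.04,0.036,-0.006]]' --rotation '[[0,0,0],[0,0,0]]'

```text
time: 11.35
tool_pos: [0.524, -0.1107, 0.0416]
tcp_rot: [-0.611, 1.486, -0.71]
ft_force: [-0.4, -12.2, 7.2]
grip_width: 0.0318
```

step_arm --gripper '[25,25]' --travel '[[-0.025,0.023,-0.003],[-0.05,0.046,-0.006]]' --rotation '[[0,0,0],[0,0,0]]'

```text
time: 11.6
tool_pos: [0.5243, -0.1082, 0.0416]
tcp_rot: [-0.611, 1.486, -0.713]
ft_force: [-0.8, -13.9, 7.5]
grip_width: 0.0318
```

step_arm --gripper '[25,25]' --travel '[[-0.025,0.023,-0.003],[-0.05,0.046,-0.006]]' --rotation '[[0,0,0],[0,0,0]]'

```text
time: 11.85
tool_pos: [0.5246, -0.1058, 0.0416]
tcp_rot: [-0.611, 1.486, -0.717]
ft_force: [-1.0, -13.8, 7.8]
grip_width: 0.0317
```

```bash
python3 - <<'E'
from h import *
st();s=telemetry.state();save("w4",viewer.snapshot("wrist"));save("s4",viewer.snapshot("scene"))
E
```

```text
11.85 tcp [ 0.5246 -0.1058  0.0416] car [-0.1031 -0.0565  0.0416] jaw -0.068 f [ -1.  -13.8   7.8] w 0.0317 q [ 0.96  1.   -0.75  1.77 -0.1   0.8   0.42]
```

View pics/w4.png

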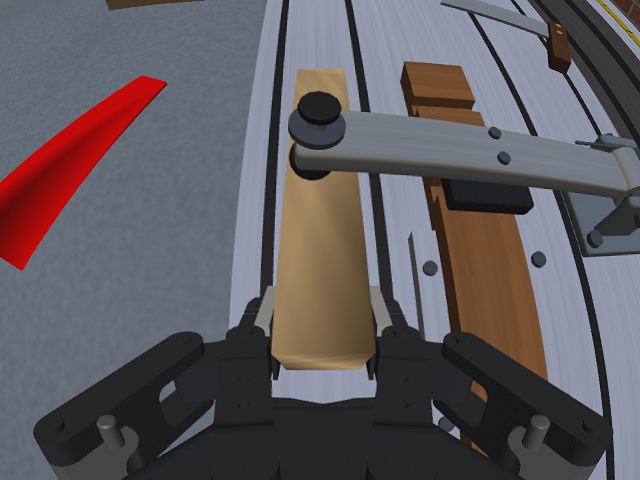

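The lever is up and the wedge hasn't slipped in the grip, since its end still sits at (320,365). I'll keep creeping until the force rises.

step_arm --gripper '[25,25]' --travel '[[-0.025,0.023,-0.004],[-0.05,0.046,-0.008]]' --rotation '[[-0.02,-0.02,0],[-0.05,-0.05,0]]'

```text
time: 12.2
tool_pos: [0.5249, -0.1028, 0.0416]
tcp_rot: [-0.615, 1.483, -0.713]
ft_force: [0.8, -13.1, 7.0]
grip_width: 0.0315
```

step_arm --gripper '[25,25]' --travel '[[-0.02,0.018,-0.004],[-0.04,0.036,-0.008]]' --rotation '[[-0.02,-0.02,0],[-0.05,-0.05,0]]'

```text
time: 12.45
tool_pos: [0.5252, -0.101, 0.0416]
tcp_rot: [-0.62, 1.48, -0.711]
ft_force: [-0.6, -13.1, 7.0]
grip_width: 0.0317
```

step_arm --gripper '[25,25]' --travel '[[-0.02,0.018,-0.004],[-0.04,0.036,-0.008]]' --rotation '[[-0.02,-0.02,0],[-0.05,-0.05,0]]'

```text
time: 12.7
tool_pos: [0.5255, -0.0993, 0.0416]
tcp_rot: [-0.625, 1.477, -0.708]
ft_force: [-0.0, -12.7, 7.1]
grip_width: 0.0319
```

step_arm --gripper '[25,25]' --travel '[[-0.02,0.018,-0.006],[-0.04,0.036,-0.01]]' --rotation '[[0,0,0],[0,0,0]]'

```text
time: 12.95
tool_pos: [0.5255, -0.0976, 0.0415]
tcp_rot: [-0.625, 1.477, -0.712]
ft_force: [-0.1, -14.0, 7.2]
grip_width: 0.032
```

step_arm --gripper '[25,25]' --travel '[[-0.02,0.018,-0.006],[-0.04,0.036,-0.01]]' --rotation '[[0,0,0],[0,0,0]]'

```text
time: 13.2
tool_pos: [0.5255, -0.0959, 0.0415]
tcp_rot: [-0.624, 1.476, -0.715]
ft_force: [-0.6, -14.5, 8.0]
grip_width: 0.0317
```

step_arm --gripper '[25,25]' --travel '[[-0.02,0.018,-0.006],[-0.04,0.036,-0.01]]' --rotation '[[0,0,0],[0,0,0]]'

```text
time: 13.45
tool_pos: [0.5256, -0.0943, 0.0415]
tcp_rot: [-0.624, 1.476, -0.718]
ft_force: [-0.9, -13.8, 7.7]
grip_width: 0.0317
```

```bash
python3 - <<'E'
from h import *
st()
E
```

```text
13.45 tcp [ 0.5256 -0.0943  0.0415] car [-0.1025 -0.045   0.0415] jaw -0.058 f [ -0.9 -13.8   7.7] w 0.0317 q [ 0.94  0.99 -0.75  1.78 -0.09  0.78  0.41]
```

step_arm --gripper '[25,25]' --travel '[[-0.02,0.018,-0.006],[-0.04,0.036,-0.01]]' --rotation '[[0,0,0],[0,0,0]]'

```text
time: 13.7
tool_pos: [0.5256, -0.0927, 0.0415]
tcp_rot: [-0.624, 1.476, -0.721]
ft_force: [-1.5, -14.6, 8.1]
grip_width: 0.0318
```

step_arm --gripper '[25,25]' --travel '[[-0.02,0.018,-0.006],[-0.04,0.036,-0.01]]' --rotation '[[0,0,0],[0,0,0]]'

```text
time: 13.95
tool_pos: [0.5257, -0.0911, 0.0414]
tcp_rot: [-0.623, 1.475, -0.725]
ft_force: [-1.0, -15.1, 9.1]
grip_width: 0.0316
```

step_arm --gripper '[25,25]' --travel '[[-0.02,0.018,-0.006],[-0.03,0.027,-0.008]]' --rotation '[[0,0,0],[0,0,0]]'

```text
time: 14.2
tool_pos: [0.5258, -0.0902, 0.0414]
tcp_rot: [-0.623, 1.475, -0.727]
ft_force: [-2.2, -14.8, 8.8]
grip_width: 0.0317
```

```bash
python3 - <<'E'
from h import *
st();A=R.from_rotvec(telemetry.state()["tcp_rot"]).as_matrix();print("tilt",np.degrees(np.arccos(-A[2,1])), "jaw z",A[2,2])
save("s5",viewer.snapshot("scene"));save("w5",viewer.snapshot("wrist"))
E
```

```text
14.2 tcp [ 0.5258 -0.0902  0.0414] car [-0.1026 -0.0408  0.0414] jaw -0.064 f [ -2.2 -14.8   8.8] w 0.0317 q [ 0.94  0.98 -0.75  1.79 -0.1   0.76  0.41]
tilt 40.55734007503011 jaw z 0.016351134330992723
```

step_arm --gripper '[25,25,25]' --travel '[[-0.01,0.008,-0.006],[-0.02,0.017,-0.006],[-0.02,0.017,-0.006]]' --rotation '[[0,0,0.1],[0,0,0.2],[0,0,0.22]]'

```text
time: 14.68
tool_pos: [0.5258, -0.0893, 0.0416]
tcp_rot: [-0.604, 1.48, -0.711]
ft_force: [-1.7, -10.5, 10.9]
grip_width: 0.0318
```

step_arm --gripper '[25,25]' --travel '[[-0.02,0.017,-0.006],[-0.03,0.026,-0.006]]' --rotation '[[0,0,0.02],[0,0,0.05]]'

```text
time: 14.92
tool_pos: [0.526, -0.0885, 0.0417]
tcp_rot: [-0.6, 1.48, -0.71]
ft_force: [-2.8, -14.3, 8.5]
grip_width: 0.0317
```

step_arm --gripper '[25,25]' --travel '[[-0.02,0.017,-0.006],[-0.03,0.026,-0.006]]' --rotation '[[0,0,0.02],[0,0,0.05]]'

```text
time: 15.18
tool_pos: [0.5261, -0.0877, 0.0418]
tcp_rot: [-0.596, 1.481, -0.708]
ft_force: [-2.4, -15.9, 10.6]
grip_width: 0.0315
```

```bash
python3 - <<'E'
from h import *
st();A=R.from_rotvec(telemetry.state()["tcp_rot"]).as_matrix();print("tilt",np.degrees(np.arccos(-A[2,1])), "jaw z",A[2,2])
E
```

```text
15.18 tcp [ 0.5261 -0.0877  0.0418] car [-0.1023 -0.0384  0.0418] jaw -0.068 f [ -2.4 -15.9  10.6] w 0.0315 q [ 0.95  1.   -0.76  1.79 -0.11  0.77  0.42]
tilt 42.25490138246035 jaw z 0.01858553207347785
```

step_arm --gripper '[25,25]' --travel '[[-0.025,0.023,-0.006],[-0.05,0.045,-0.008]]' --rotation '[[-0.02,-0.02,0.02],[-0.04,-0.04,0.04]]'

```text
time: 15.42
tool_pos: [0.5264, -0.0858, 0.0418]
tcp_rot: [-0.597, 1.479, -0.705]
ft_force: [-1.7, -20.1, 13.1]
grip_width: 0.0318
```

step_arm --gripper '[25,25]' --travel '[[-0.025,0.023,-0.006],[-0.05,0.045,-0.008]]' --rotation '[[-0.02,-0.02,0.02],[-0.04,-0.04,0.04]]'

```text
time: 15.68
tool_pos: [0.5269, -0.0845, 0.0418]
tcp_rot: [-0.598, 1.477, -0.702]
ft_force: [-3.8, -25.7, 16.7]
grip_width: 0.0315
```

```bash
python3 - <<'E'
from h import *
st();A=R.from_rotvec(telemetry.state()["tcp_rot"]).as_matrix();print("tilt",np.degrees(np.arccos(-A[2,1])), "jaw z",A[2,2])
c=viewer.calibration("scene")
im=viewer.snapshot("scene");save("s6",im)
o=cv2.resize(im[200:300,270:410],(784,560),interpolation=cv2.INTER_CUBIC)[:,:,::-1].copy()
# predicted lever top edges at shut, half, stop
for a,col in((0,(255,0,0)),(.1,(0,255,255)),(.125,(0,0,255))):
    P=[]
    for r,y in((.03,.013),(.188,.013),(.188,-.013),(.03,-.013)):
        q=c2w(.075-r*np.cos(a)-.006*np.sin(a)*-1*-1,y,.064+r*np.sin(a)+.006*np.cos(a));P.append((proj(c,q)-[270,200]+.5)*5.6)
    cv2.polylines(o,[np.int32(P)],False,col,1)
cv2.imwrite("pics/s6o.png",o)
E
```

```text
15.68 tcp [ 0.5269 -0.0845  0.0418] car [-0.1017 -0.0351  0.0418] jaw -0.061 f [ -3.8 -25.7  16.7] w 0.0315 q [ 0.95  1.   -0.77  1.79 -0.11  0.77  0.42]
tilt 42.40979594092787 jaw z 0.02054173266509779
```

View pics/s6o.png

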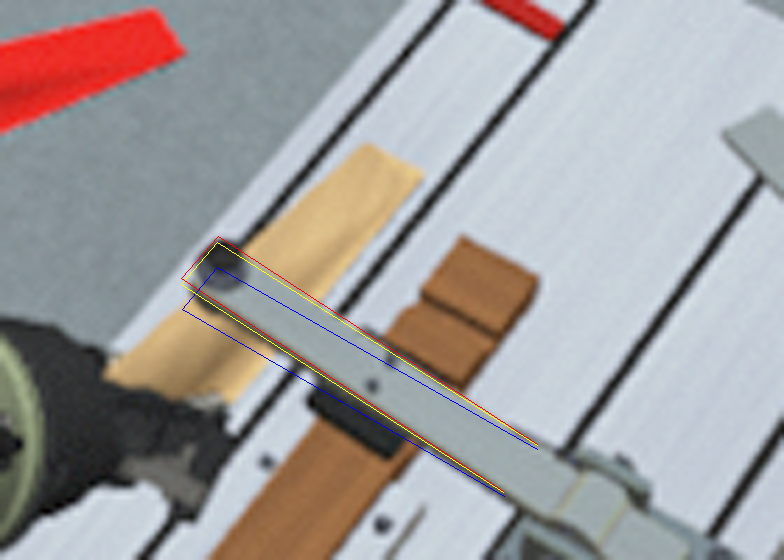

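The push force rose steeply from 15 to 26 N, and the lever outline at (200,260) matches the predicted stop line. Releasing now.

step_arm --gripper '[42,46,46,46]' --travel '[[0,0,0],[0,0,0],[0.02,-0.05,0],[0.04,-0.3,0]]' --rotation '[[0,0,0],[0,0,0],[0,0,0],[0,0,0]]'

```text
time: 16.23
tool_pos: [0.5254, -0.0979, 0.0536]
tcp_rot: [-0.599, 1.477, -0.699]
ft_force: [0.1, -0.7, -0.2]
grip_width: 0.046
```

step_arm --gripper '[50,50,50,50,50]' --travel '[[0,-0.6,0],[0,-1.3,0],[0,-2,0],[0,-2.6,0],[0,-2.6,0]]' --rotation '[[0,0,0],[0,0,0],[0,0,0],[0,0,0],[0,0,0]]'

```text
time: 16.85
tool_pos: [0.5173, -0.2057, 0.1706]
tcp_rot: [-0.597, 1.476, -0.704]
ft_force: [0.3, -0.3, -0.5]
grip_width: 0.0504
```

```bash
python3 - <<'E'
from h import *
st()
c=viewer.calibration("scene")
im=viewer.snapshot("scene");save("s7",im);save("t7",viewer.snapshot("top"));save("w7",viewer.snapshot("wrist"))
L=viewer.masks_of("top","strip")
if L: print(fit(box(-.02,.02,-.12,.12,0,.018),[(viewer.calibration("top"),L[0]["mask"])],[.604,-.071,-.04],.03))
o=cv2.resize(im[200:300,270:410],(784,560),interpolation=cv2.INTER_CUBIC)[:,:,::-1].copy()
for a,col in((.1,(0,255,255)),(.125,(0,0,255))):
    P=[]
    for r,y in((.03,.013),(.188,.013),(.188,-.013),(.03,-.013)):
        q=c2w(.075-r*np.cos(a),y,.064+r*np.sin(a)+.006*np.cos(a));P.append((proj(c,q)-[270,200]+.5)*5.6)
    cv2.polylines(o,[np.int32(P)],False,col,1)
cv2.imwrite("pics/s7o.png",o)
a=cv2.imread("pics/s6.png").astype(int);d=abs(im[:,:,::-1].astype(int)-a).sum(2)[225:285,300:400];print("diff lever",(d>60).sum())
E
```

```text
16.85 tcp [ 0.5173 -0.2057  0.1706] car [-0.1061 -0.1566  0.1706] jaw -0.063 f [ 0.3 -0.3 -0.5] w 0.0504 q [ 1.1   0.86 -0.79  1.59 -0.13  1.15  0.45]
(array([ 0.6026, -0.0701, -0.0426]), np.float64(0.785))
diff lever 152
```

View pics/s7o.png

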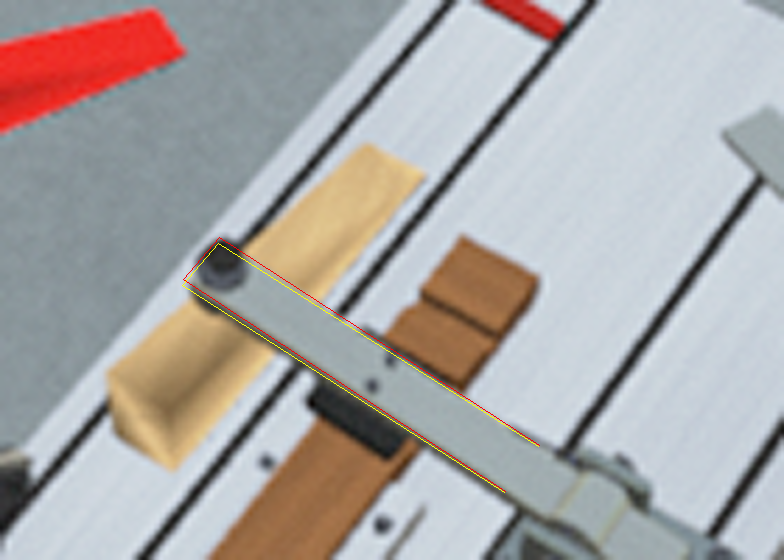

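The picture shows the wedge holding the lever alone, flat under the foot, with the strip still in place. Next I'll measure the lever height to sub-pixel accuracy and plan the strip grasp.

```bash
python3 - <<'E'
from h import *
c=viewer.calibration("scene")
g=lambda n:cv2.cvtColor(cv2.imread(f"pics/{n}.png"),cv2.COLOR_BGR2GRAY)
def tip(a): return proj(c,c2w(.075-.180*np.cos(a),0,.064+.18*np.sin(a)+.012))
print("expected px shift 0->.125",tip(.125)-tip(0),".125->.105",tip(.105)-tip(.125))
def shift(a,b,x,y,h):
    A=cv2.resize(g(a),None,fx=8,fy=8,interpolation=cv2.INTER_CUBIC);B=cv2.resize(g(b),None,fx=8,fy=8,interpolation=cv2.INTER_CUBIC)
    x,y=int(8*x),int(8*y);t=A[y-8*h:y+8*h,x-8*h:x+8*h];m=80
    r=cv2.matchTemplate(B[y-8*h-m:y+8*h+m,x-8*h-m:x+8*h+m],t,cv2.TM_CCOEFF_NORMED);_,v,_,l=cv2.minMaxLoc(r);return (l[0]-m)/8,(l[1]-m)/8,round(v,3)
print("scene0->s7",shift("s7","scene0",309,246,5),"s6->s7",shift("s7","s6",309,246,5),"lever mid",shift("s7","s6",330,257,4))
s=telemetry.state();go(c2w(-.09,-.17,.24),rot(TH))
go(c2w(-.025,.078,.24),rot(TH))
E
```

```text
expected px shift 0->.125 [ 0.28964597 -5.20410515] .125->.105 [-0.11370328  0.80370856]
scene0->s7 (-1.125, 4.75, 0.786) s6->s7 (0.0, 0.0, 0.998) lever mid (0.0, 0.0, 0.999)
travel [-0.6, -1.063, 0.31] rot [-0.23, -0.08, -7.08]
travel [-3.647, 1.755, 1.327] rot [-0.23, -0.08, -7.08]
```

The lever hasn't moved since it was pushed onto its stop (0.00 px shift). Moving to the strip's protruding end.

step_arm --gripper '[55,55,55,55,55]' --travel '[[-0.6,-0.5,0.2],[-1.4,0.1,0.6],[-2.2,0.6,0.9],[-3,1.2,1.15],[-3.647,1.755,1.327]]' --rotation '[[0,0,-1],[0,0,-2.7],[0,0,-4.4],[-0.2,-0.08,-6],[-0.23,-0.08,-7.08]]'

```text
time: 17.68
tool_pos: [0.5943, -0.021, 0.2341]
tcp_rot: [-1.138, 1.281, -1.179]
ft_force: [1.1, -0.3, -0.0]
grip_width: 0.055
```

```bash
python3 - <<'E'
from h import *
st();go(c2w(-.025,.074,.08),rot(TH));go(c2w(-.025,.074,.033),rot(TH))
c=viewer.calibration("top");viewer.snapshot("top")
for n,z in(("square",.035),("pencil",.034)):
    for d in viewer.masks_of("top",n)[:1]:
        P=cv2.boxPoints(cv2.minAreaRect(cv2.findNonZero(d["mask"].astype(np.uint8))))
        h=cv2.convexHull(cv2.findNonZero(d["mask"].astype(np.uint8)))[:,0]
        w=np.array([w2c(ray(c,p,z)) for p in h]);print(n,"min",w.min(0),"max",w.max(0),w[w[:,0].argmin()],w[w[:,0].argmax()])
E
```

```text
17.68 tcp [ 0.5943 -0.021   0.2341] car [-0.0371  0.0313  0.2341] jaw -0.042 f [ 1.1 -0.3 -0. ] w 0.055 q [ 0.38  0.53 -0.59  1.65  0.24  1.04 -0.3 ]
travel [-0.513, 2.613, 0.228] rot [0.09, 0.01, -0.73]
travel [-0.452, 3.394, 0.235] rot [0.09, 0.01, -0.73]
square min [0.01379854 0.13754792 0.035     ] max [0.14299867 0.25160357 0.035     ] [0.01379854 0.22982019 0.035     ] [0.14299867 0.20331049 0.035     ]
pencil min [-0.18774511  0.22918216  0.034     ] max [-0.07671302  0.24742606  0.034     ] [-0.18774511  0.24294355  0.034     ] [-0.07671302  0.23191779  0.034     ]
```

step_arm --gripper '[55,55,55,55,55]' --travel '[[-0.4,0.5,0.22],[-0.53,1.3,0.225],[-0.52,2.1,0.228],[-0.513,2.613,0.228],[-0.513,2.613,0.228]]' --rotation '[[0,0,-0.73],[0,0,-0.73],[0.09,0,-0.73],[0.09,0,-0.73],[0.09,0,-0.73]]'

```text
time: 18.45
tool_pos: [0.6058, 0.0258, 0.0777]
tcp_rot: [-1.194, 1.241, -1.227]
ft_force: [-0.3, 0.0, 0.4]
grip_width: 0.055
```

```bash
python3 - <<'E'
from h import *
st();go(c2w(-.025,.074,.034),rot(TH))
save("w8",viewer.snapshot("wrist"))
E
```

```text
18.45 tcp [0.6058 0.0258 0.0777] car [-0.0276  0.0785  0.0777] jaw -0.034 f [-0.3  0.   0.4] w 0.055 q [ 0.18  0.73 -0.48  1.74  0.44  0.78 -0.54]
travel [0.079, 0.727, 0.048] rot [0.06, 0.09, -0.05]
```

View pics/w8.png

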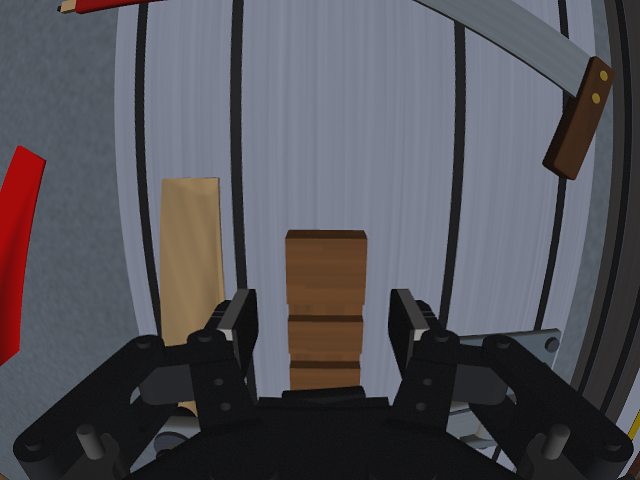

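The strip end at (326,275) is centred between the fingers, with the wedge and lever clear. Descending and gripping.

step_arm --gripper '[55,55,42,36,34]' --travel '[[0.07,0.2,0.045],[0.079,0.72,0.048],[0.079,0.727,0.048],[0.079,0.727,0.048],[0.079,0.727,0.048]]' --rotation '[[0.06,0.09,-0.05],[0.06,0.09,-0.05],[0.06,0.09,-0.05],[0.06,0.09,-0.05],[0.06,0.09,-0.05]]' --force 40

```text
time: 19.12
tool_pos: [0.6098, 0.0212, 0.0369]
tcp_rot: [-1.185, 1.238, -1.243]
ft_force: [-2.6, -0.9, -0.7]
grip_width: 0.0388
```

step_arm --gripper '[34,34]' --travel '[[0,0,0],[0,0,0]]' --rotation '[[0,0,0],[0,0,0]]'

```text
time: 19.38
tool_pos: [0.6098, 0.0211, 0.0373]
tcp_rot: [-1.185, 1.238, -1.244]
ft_force: [-3.1, -1.7, -0.5]
grip_width: 0.0388
```

```bash
python3 - <<'E'
from h import *
st();p=w2c(telemetry.state()["tool_pos"]);A=R.from_rotvec(telemetry.state()["tcp_rot"]).as_matrix()
for d in(.02,.08):go(c2w(p[0],p[1]+d,p[2]+.0003),A)
E
```

```text
19.38 tcp [0.6098 0.0211 0.0373] car [-0.0234  0.074   0.0373] jaw -0.044 f [-3.1 -1.7 -0.5] w 0.0388 q [ 0.16  0.78 -0.44  1.75  0.48  0.71 -0.58]
travel [-0.333, -0.005, -0.0] rot [0.0, 0.0, 0.0]
travel [-1.333, -0.005, -0.001] rot [0.0, 0.0, 0.0]
```

step_arm --gripper '[34,34,34,34]' --travel '[[-0.05,0,0],[-0.12,0,0],[-0.2,0,0],[-0.3,0,0]]' --rotation '[[0,0,0],[0,0,0],[0,0,0],[0,0,0]]'

```text
time: 19.88
tool_pos: [0.6107, 0.0397, 0.0372]
tcp_rot: [-1.185, 1.238, -1.243]
ft_force: [-1.7, -0.1, -0.9]
grip_width: 0.0388
```

step_arm --gripper '[34,34,34,34,34]' --travel '[[-0.2,0,0],[-0.4,0,0],[-0.6,0,0],[-0.8,0,0],[-1.03,0,0]]' --rotation '[[0,0,0],[0,0,0],[0,0,0],[0,0,0],[0,0,0]]'

```text
time: 20.5
tool_pos: [0.6136, 0.1023, 0.0373]
tcp_rot: [-1.185, 1.238, -1.243]
ft_force: [0.1, -0.6, -1.0]
grip_width: 0.0385
```

step_arm --gripper '[42,48,50,50,50]' --travel '[[0,0,0],[0,0,0],[0,-0.2,0],[0,-0.6,0],[0,-0.7,0]]' --rotation '[[0,0,0],[0,0,0],[0,0,0],[0,0,0],[0,0,0]]'

```text
time: 21.12
tool_pos: [0.6143, 0.102, 0.0813]
tcp_rot: [-1.182, 1.237, -1.245]
ft_force: [0.1, -0.6, 1.0]
grip_width: 0.0502
```

```bash
python3 - <<'E'
from h import *
st()
im=viewer.snapshot("wrist");save("w9",im);save("s9",viewer.snapshot("scene"));save("t9",viewer.snapshot("top"))
L=viewer.masks_of("top","strip")
for d in L[:2]: print(d["confidence"],d["xy"],w2c(ray(viewer.calibration("top"),d["xy"],.045)))
for y in(.080,.085): go(c2w(-.0235,y,.037),rot(TH))
E
```

```text
21.12 tcp [0.6143 0.102  0.0813] car [-0.0224  0.155   0.0813] jaw -0.044 f [ 0.1 -0.6  1. ] w 0.0502 q [ 0.05  0.74 -0.46  1.71  0.44  0.8  -0.66]
0.73 [357.9, 214.8] [-0.02278717 -0.03856621  0.045     ]
0.65 [131.4, 214.4] [-0.04586034  0.4600464   0.045     ]
travel [1.249, 0.7, -0.002] rot [-0.04, -0.01, 0.0]
travel [1.166, 0.7, -0.002] rot [-0.04, -0.01, 0.0]
```

View pics/w9.png

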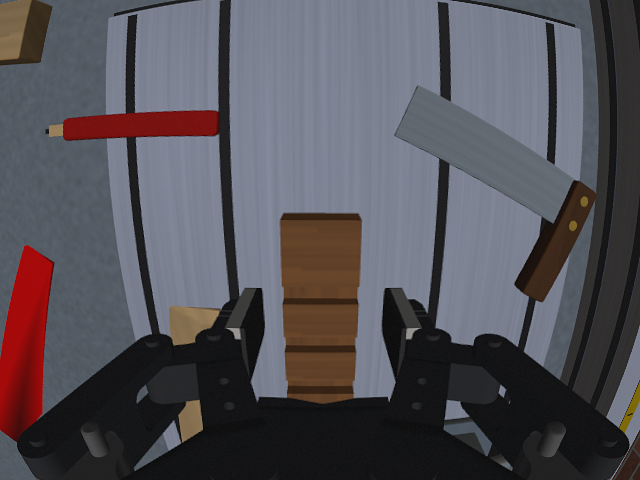

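The strip followed: its end is at (320,213), the grooves are past the lever, and the blade and pencil are clear either side. Regripping nearer its middle so the fingers stay short of the square and pencil.

step_arm --gripper '[52,52,52,52]' --travel '[[0.6,0,0],[1.2,0,0],[1.2,0.35,0],[1.2,0.68,0]]' --rotation '[[0,0,0],[0,0,0],[0,0,0],[0,0,0]]'

```text
time: 21.82
tool_pos: [0.6098, 0.0305, 0.0366]
tcp_rot: [-1.185, 1.239, -1.243]
ft_force: [-0.1, 0.6, -0.8]
grip_width: 0.0524
```

step_arm --gripper '[42,36,34,34,34]' --travel '[[0,0.02,0],[0,0.02,0],[0,0.02,0],[0,0.02,0],[0,0.02,0]]' --rotation '[[0,0,0],[0,0,0],[0,0,0],[0,0,0],[0,0,0]]' --force 40

```text
time: 22.45
tool_pos: [0.6098, 0.0307, 0.0357]
tcp_rot: [-1.185, 1.239, -1.243]
ft_force: [-2.6, 2.5, -1.3]
grip_width: 0.0386
```

```bash
python3 - <<'E'
from h import *
st()
E
```

```text
22.45 tcp [0.6098 0.0307 0.0357] car [-0.0238  0.0835  0.0357] jaw -0.044 f [-2.6  2.5 -1.3] w 0.0386 q [ 0.15  0.79 -0.43  1.75  0.48  0.71 -0.59]
```

step_arm --gripper '[34,34,34,34,34]' --travel '[[-0.2,0,0],[-0.5,0,0],[-0.8,0,0],[-1.1,0,0],[-1.3,0,0]]' --rotation '[[0,0,0],[0,0,0],[0,0,0],[0,0,0],[0,0,0]]'

```text
time: 23.08
tool_pos: [0.6133, 0.1105, 0.0358]
tcp_rot: [-1.185, 1.238, -1.242]
ft_force: [0.1, 0.5, -1.4]
grip_width: 0.039
```

step_arm --gripper '[34,34,34]' --travel '[[-0.15,0.01,0],[-0.25,0.01,0],[-0.25,0.01,0]]' --rotation '[[0,0,0],[0,0,0],[0,0,0]]'

```text
time: 23.45
tool_pos: [0.6139, 0.1257, 0.0352]
tcp_rot: [-1.185, 1.238, -1.241]
ft_force: [0.2, 0.4, -0.8]
grip_width: 0.0389
```

step_arm --gripper '[42,48,48,48,48]' --travel '[[0,0,0],[0,0,0],[0,-0.3,0],[0,-1,0],[0,-2,0]]' --rotation '[[0,0,0],[0,0,0],[0,0,0],[0,0,0],[0,0,0]]'

```text
time: 24.08
tool_pos: [0.6128, 0.1254, 0.1567]
tcp_rot: [-1.187, 1.239, -1.241]
ft_force: [1.0, -0.3, 0.1]
grip_width: 0.0477
```

step_arm --gripper '[48,48,48,48,48]' --travel '[[0,-1,0],[1,-1.5,-0.5],[2,-1.5,-1.5],[3,-1.5,-2.5],[4,-1.5,-3]]' --rotation '[[0,0,0],[0,0,0],[0,0,0],[0,0,0],[0,0,0]]'

```text
time: 24.7
tool_pos: [0.4554, -0.062, 0.2471]
tcp_rot: [-1.187, 1.237, -1.242]
ft_force: [1.4, -1.8, 0.7]
grip_width: 0.0481
```

```bash
python3 - <<'E'
from h import *
st()
c=viewer.calibration("scene")
im=viewer.snapshot("top");save("t10",im);im2=viewer.snapshot("scene");save("s10",im2)
D=[]
for n in("top","scene"):
    cal=viewer.calibration(n);g=proj(cal,c2w(-.025,.15,.04))
    L=[d for d in viewer.masks_of(n,"strip") if np.hypot(*(np.array(d["xy"])-g))<40]
    print(n,g,[(d["confidence"],d["xy"]) for d in L])
    if L:D.append((cal,L[0]["mask"]))
for S in ([D] if D else [])+[[d] for d in D]:
    p,i=fit(box(-.02,.02,-.12,.12,0,.018),S,[*c2w(-.025,.15)[:2],TH],.03);print(w2c([*p[:2],0]),p[2],i)
o=np.hstack([cv2.resize(im[60:300,150:480],(400,291)),cv2.resize(im2[130:370,200:530],(400,291))])[:,:,::-1]
cv2.imwrite("pics/f.png",cv2.resize(im2[150:330,220:460],(800,600),interpolation=cv2.INTER_CUBIC)[:,:,::-1])
E
```

```text
24.7 tcp [ 0.4554 -0.062   0.2471] car [-0.1741 -0.0157  0.2471] jaw -0.041 f [ 1.4 -1.8  0.7] w 0.0481 q [ 0.48  0.28 -0.57  1.98  0.18  0.93 -0.22]
top [272.17736087 212.22776556] [(0.85, [254.3, 210.8])]
scene [368.79421703 233.42587725] [(0.68, [370.6, 233.7])]
[-0.02166746  0.16161798  0.        ] -0.0317 0.814
[-0.02397393  0.16171892  0.        ] -0.044 0.742
[-0.02012156  0.16058348  0.        ] -0.0456 0.949
```

View pics/f.png

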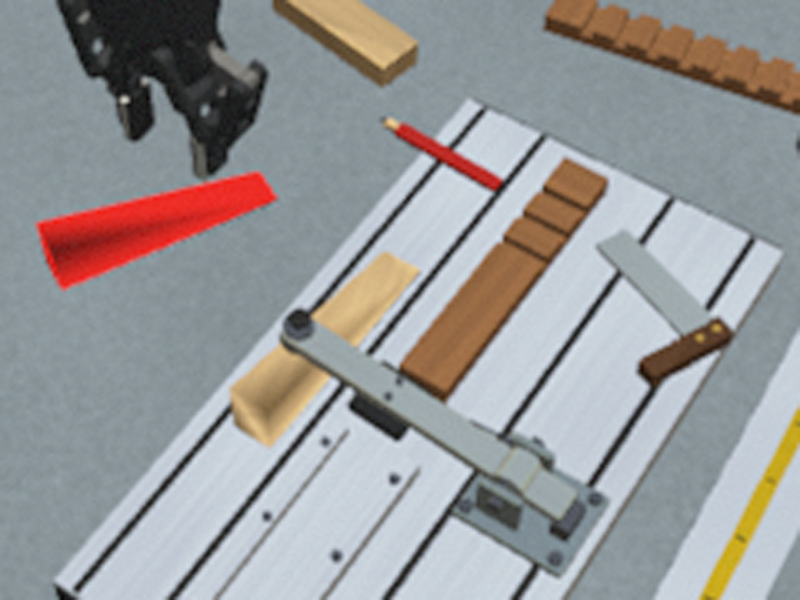

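The final view shows the strip flat and clear of the lever, with its near end at (430,385). The wedge is under the foot at (300,330), and the square and pencil look in place. Last lever and bystander check, then hand in.

```bash
python3 - <<'E'
from h import *
g=lambda n:cv2.cvtColor(cv2.imread(f"pics/{n}.png"),cv2.COLOR_BGR2GRAY)
def sh(a,b,x,y,h):
    x,y=int(x),int(y);t=cv2.resize(g(a)[y-h:y+h,x-h:x+h],None,fx=8,fy=8,interpolation=3);B=cv2.resize(g(b)[y-h-8:y+h+8,x-h-8:x+h+8],None,fx=8,fy=8,interpolation=3)
    _,v,_,l=cv2.minMaxLoc(cv2.matchTemplate(B,t,cv2.TM_CCOEFF_NORMED));return (l[0]/8-8,l[1]/8-8,round(v,2))
d=sh("s7","s10",309,246,5);print("lever",d)
for n,x,y in(("square",250,160),("pencil",229,256),("tape",491,286),("glue",530,181),("masktape",547,252),("spare",132,212),("offcut",182,330)):print(n,sh("top0","t10",x,y,20))
st()
if abs(d[1])<.6: manip.sign_off();print("signed off")
E
```

```text
lever (0.0, 0.0, 1.0)
square (0.0, 0.0, 1.0)
pencil (0.0, 0.0, 1.0)
tape (0.0, 0.0, 1.0)
glue (0.0, 0.0, 1.0)
masktape (0.0, 0.0, 1.0)
spare (0.0, 0.0, 1.0)
offcut (0.0, 0.0, 1.0)
24.9 tcp [ 0.457  -0.0618  0.2472] car [-0.1725 -0.0154  0.2472] jaw -0.044 f [1.3 0.9 0.6] w 0.0479 q [ 0.48  0.28 -0.57  1.98  0.19  0.93 -0.23]
the job is handed in; nothing more can be done
signed off
```

I handed the job in at 24.9 s: the wedge alone holds the hold-down open, and the strip lies flat on the bed, wholly clear of the lever.

**Wedge:** I laid the wooden wedge on the bed and regripped it near its thick end with the tool tilted. I then pushed it thin end first under the foot until the push force rose steeply and let go. The rise took it to 25.7 N at the wrist, above the 16–22 N called plenty. I could not measure the force between wedge and lever directly, so I can't confirm it stayed under 30 N.

**Strip:** I drew it out in two pulls, regripping partway so the fingers stayed short of the square and the pencil.

**Last checks:**
- **Lever:** it showed no shift in the camera since I let go of the wedge, and its outline matches the predicted stop line.
- **Strip position:** its middle is about 156–161 mm past the lever line (138 needed). The gripper's travel gives 156 and the camera fits 161; the top-camera fit was poor.
- **Bystanders:** all seven showed no shift against the first picture.
- **Robot:** the arm was clear of everything.

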